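# Stack the film totes for the trip back to the stacks

### The job

Stack the three stack-and-nest totes into one straight tower on the black mat: the bottom tote stays where it stands, the loaded tote goes on it and the empty one on top. Turn each the other way round from the one beneath (yellow bar over plain end) so that its feet drop fully into their pockets and it stands level instead of nesting onto the film boxes. Set them down gently without dropping them, keep the film boxes in their totes, and leave the other things on the table alone.

Things in the scene. Friction and masses are not known exactly. Their poses are not given: they have to be found in the camera images.
- base_tote: bottom tote, loose, on the black mat, two film boxes piled flat in its middle (pile top at z 54). All 3 totes are one blue-grey moulding, about 0.3 kg. Origin: centre of the underside; x along the length, z up. Rim outside 198 x 162, height 80; underside 158 x 104, inner floor at z 4; walls lean out upward. The +x end rim has a yellow bar, the -x end is plain
- loaded_tote: loaded tote, same moulding, on the table, two film boxes piled flat in its middle (pile top at z 54, 41 free from pile to end rim); 0.54 kg in all. To lift a tote, pinch an end rim from above: a band 11 thick (x 88 to 99, middle 93.5) with upright faces, 24 deep (z 56 to 80). Just below, the inner face of the wall is at x 84.5 and leans inward
- empty_tote: empty tote, same moulding, on the table, 0.3 kg. Each tote has 4 feet, flush with its floor, at x -22 and +58 on both long sides (22 wide in x, out to y +-67.5), and inside along both long sides a ledge at z 70, cut by grooves at x -22 and +58. Two totes the same way round nest: feet go down the grooves, 24 apart, or until the upper lies on the film boxes
- base_tote_mark (a point): middle of the top of the yellow-barred end rim of the bottom tote (x 93.5, y 0, z 80 in its frame)
- loaded_tote_mark (a point): the same point on the loaded tote. Half-turned (yellow bar over plain end), the feet of a tote land in pockets on the ledge of the one below, between lugs 6 high: origins in line, the upper exactly 70 above the lower. Free play +-3 in x, +-2.5 in y; a foot that misses its pocket leaves the tote 6 to 10 too high or askew
- empty_tote_mark (a point): the same point on the empty tote. Held by one end rim, a loaded tote may sag by 1 to 4 degrees in the fingers, far end down, which shifts its feet by up to 5 sideways; one that then misses its pockets can be taken again and set anew
- mat: black rubber mat 206 x 170 x 3, fixed to the table, under the bottom tote; origin at the centre of its underside
- film1: cream card film box 94 x 94 x 25, 0.12 kg, lying flat; origin at the centre of its underside. The lower one in the loaded tote
- film2: cream card film box 94 x 94 x 25, 0.12 kg, lying flat; origin at the centre of its underside. The upper one in the loaded tote
- base_film1: cream card film box 94 x 94 x 25, 0.12 kg, lying flat; origin at the centre of its underside. The lower one in the bottom tote
- base_film2: cream card film box 94 x 94 x 25, 0.12 kg, lying flat; origin at the centre of its underside. The upper one in the bottom tote
- box_file: bystander: cream card-file box, 75 (x) x 150 (y) x 150 high, 0.5 kg; origin at the centre of its underside
- film_can: bystander: flat round steel film can, diameter 130, 36 high; origin at the centre of its underside
- date_stamp: bystander: hand stamp with dark wooden knob, foot 50 x 30, 84 high; origin at the centre of its underside
- loupe: bystander: round black and clear magnifying loupe, diameter 44, 44 high; origin at the centre of its underside

How it is judged:
At the end, for the whole second after the job is handed in: Base tote level, within 25 mm of its start; loaded tote on it, empty tote on that: each yellow bar over the plain end below, 70 mm (+-4) higher, within 6 mm and 0.06 rad in line, level to 0.03 rad, at rest; two film boxes still lie in each of the lower totes (z of loaded_tote in the frame of base_tote between 0.066 and 0.074 m and horizontal distance between loaded_tote and base_tote below 0.006 m and angle between the x axis of loaded_tote and the x axis of base_tote, either way round below 0.06 rad and x of loaded_tote_mark in the frame of base_tote below -0.08 m and angle between each of loaded_tote, empty_tote, base_tote's own z axis and vertical below 0.03 rad and linear speed of each of loaded_tote, empty_tote below 0.01 m/s and z of empty_tote in the frame of loaded_tote between 0.066 and 0.074 m and horizontal distance between empty_tote and loaded_tote below 0.006 m and angle between the x axis of empty_tote and the x axis of loaded_tote, either way round below 0.06 rad and x of empty_tote_mark in the frame of loaded_tote below -0.08 m and distance of base_tote from where it was at the start of the episode below 0.025 m and horizontal distance between each of film1, film2 and loaded_tote below 0.05 m and z of film1 in the frame of loaded_tote between 0 and 0.04 m and horizontal distance between each of base_film1, base_film2 and base_tote below 0.05 m and z of base_film1 in the frame of base_tote between 0 and 0.04 m and z of film2 in the frame of loaded_tote between 0 and 0.04 m and z of base_film2 in the frame of base_tote between 0 and 0.04 m); the robot touches nothing.
It fails at once if the card-file box or the film can was shoved (over 20 mm) or knocked over (distance of any of box_file, film_can from where it was at the start of the episode above 0.02 m or angle between any of box_file, film_can's own z axis and vertical above 0.3 rad).
It fails at once if the date stamp or the loupe was shoved (over 20 mm) or knocked over (distance of any of date_stamp, loupe from where it was at the start of the episode above 0.02 m or angle between any of date_stamp, loupe's own z axis and vertical above 0.3 rad).
It fails at once if a tote was banged or pressed down on another (more than 60 N) (contact force between any of loaded_tote, empty_tote and base_tote above 60 N or contact force between empty_tote and loaded_tote above 60 N).
It fails at once if a tote was let fall (faster than 0.45 m/s with no finger on it) ((linear speed of loaded_tote above 0.45 m/s and contact force between the fingers and loaded_tote below 0.1 N) or (linear speed of empty_tote above 0.45 m/s and contact force between the fingers and empty_tote below 0.1 N)).
It fails at once if the film boxes were crushed under a tote (more than 25 N) (contact force between any of loaded_tote, empty_tote and base_film2 above 25 N or contact force between empty_tote and film2 above 25 N).
It also fails if it takes over 72 s, if anything falls off the work surface, if the arm or the gripper's body presses on something with over 40 N, if the wrist force passes 120 N, or if a joint passes its speed limit or range.

### The arm

A 6-joint arm with a two-finger parallel gripper is mounted at the origin on the work surface. World frame = base frame: x ahead of the robot, y to its left, z up, the work surface at z = 0. Lengths are in m, angles in rad, forces in N, time in s.
With the tool pointing down it reaches from about 0.25 to 0.775 m from the base axis. Payload 8.9 kg.
Tool frame: the origin (TCP) lies at the very end of the fingers, on their centre line; the grasp point (between the pads) lies bot.grip_point_offset behind it (bot.grip_point_offset is the distance from the TCP to the grasp point, in m); z points along the fingers, y is the line along which they close (so a half turn about z gives the same grasp; the last joint's range is limited). The gripper opens to 85 mm and grips with 20 to 120 N. Pads are 22 mm wide; open, the fingers measure 114 mm over their backs; the gripper's body (76 mm by 85 mm) begins 54 mm behind the grasp point. The pads swing forward as they close: fully open they stand 13 mm farther back than shut.
Start: joints at [1.158, 0.291, -0.153, 1.127, 0, 1.431], TCP at [0.142, 0.505, 0.231] pointing down, gripper open.
Joint ranges: [-2.52, 2.52], [-0.91, 1.74], [-1.3, 1.37], [-1.96, 2.02], [-1.52, 1.47], [-3.14, 3.14]. Speed limits (rad/s): [2.22, 2.22, 2.79, 3.14, 3.14, 3.14].

### API

Orientations are given as [roll, pitch, yaw] about the fixed x, y, z axes, in that order (R = Rz(yaw) Ry(pitch) Rx(roll)).
In Python, from cell import bot, cams, job gives the robot as it stands.
- The arm moves only by the tool play_rows, never from a script. Its argument "steps" is a list that holds one entry, the list of rows, each a list of 4 numbers: the shift along the tool's x, y, z in cm, then the turn about the tool's z in degrees. A call has 1 to 8 rows; each row is the pose to reach, as a shift and turn from the pose commanded when the call began, along the tool's axes at that moment; what a row does not reach only later rows make up. A row lasts 1/10 s, in which the tool goes at most 50 mm and 8.59 degrees, less where a joint would pass 70% of its speed; a pose out of reach is approached as far as the arm can. A call with a gripper value outside its range is refused whole. "hand" is the finger opening in cm, from 0 to 8.54, set as the call begins (left out, the last holds). The fingers move at their own pace and stop on an object; "squeeze" is the grip in N (left out, the last holds). Time passes only in rows, so rows that repeat a pose let the fingers close. It gives the time, the measured TCP pose, the force, the opening and the grip force at its end, in the units of the state.
- bot.get_state(): the state, without advancing time (a new reading comes with each control period).
- cams.get_image(name): name is "side" or "top"; returns a dict with "frame" (420x560x3 uint8, red, green, blue), "depth" (420x560 float32, m along the optical axis (not along the pixel's ray), 0 where there is no reading), "fx", "fy", "cx", "cy" (pixels), "extrinsics" (4x4, takes a point from world to camera coordinates). Camera axes: x right, y down, z forward; pixel columns grow to the right and rows downward; lengths in m; the calibration is good to about 2 mm. A picture is of the moment at which its call begins.
- job.job_done(): hands the job in; it is judged then, once.
Trained networks look in a picture, given as the dict that the camera call returned (one of the last four; its "shot" number tells which), for a name from the list of things; names that differ only in an ending like _2 or _b are one class to them, and where a whole thing is asked for, a point or a joint stands for the part that bears it (a point fixed in the world has none). Each returns a list of dicts, best first, with "conf" (0 to 1); they miss things now and then, are a little off and sometimes report something else, mostly with a low value. They report only what shows in the picture. A call takes as long as a camera call.
- cams.recognise(picture, target): "pixel" ([column, row] in pixels, amid what is visible of it).
- cams.silhouettes(picture, target): "mask" (420x560 bool, what is visible of it) and "pixel" ([column, row] in pixels, amid what is visible of it).
- cams.pinpoint(picture, target): "pixel" ([column, row] in pixels: a listed point, or the origin of a listed thing).
The state is a dict: "t": time; "joint_pos": joint angles; "dq": joint speeds; "joint_efforts": joint torques, N m; "eef_pos": TCP position; "tool_rot": TCP orientation; "contact_force": force on the tool from outside, world axes, zero at the start; "ft_torque": the same for the moment, N m; "finger_gap": finger opening in m; "grasp_force": force on a finger pad.
Only numpy, scipy, OpenCV 4.12 (cv2) and the standard library are available. Lean on these libraries where they do the work, as an engineer would, in place of code of your own. Each camera call takes 0.05 s, during which the arm holds its last target. There are 200 camera calls.

## Working session

There is one attempt and no reset: what is moved stays moved. The work goes in short steps, Python scripts to look and compute and a tool call to move; the robot and the scene stay as the last step left them, time stands still between calls to the robot, and variables do not carry over. Pictures are saved under pics/ and viewed, at most 10 in all, crops included, and the job is handed in when it is done.

Besides the shell and the picture viewer there is one more tool, called after ">>>" as a command line: name --argument value ..., lists and objects as JSON in quotes. play_rows: Moves the arm, as the interface text tells. Its arguments: {"type":"object","properties":{"steps":{"type":"array","items":{"type":"array","items":{"type":"array","items":{"type":"number"}}}},"hand":{"type":"number"},"squeeze":{"type":"number"}},"required":["steps"]}

```bash
mkdir -p pics; ls; cat > h.py <<'E'
import numpy as np, cv2
from cell import bot, cams, job
def cloud(p):
    d=p["depth"]; v,u=np.indices(d.shape)
    P=np.stack([(u-p["cx"])/p["fx"]*d,(v-p["cy"])/p["fy"]*d,d],-1)
    E=np.array(p["extrinsics"]); return (P-E[:3,3])@E[:3,:3]
def ray(p,px,z):
    E=np.array(p["extrinsics"]);R=E[:3,:3];c=-R.T@E[:3,3]
    d=R.T@np.array([(px[0]-p["cx"])/p["fx"],(px[1]-p["cy"])/p["fy"],1]); return c+d*(z-c[2])/d[2]
def save(p,n): cv2.imwrite("pics/"+n,p["frame"][...,::-1])
E
python3 - <<'E'
from h import *
ps={n:cams.get_image(n) for n in("top","side")}
im=np.hstack([ps[n]["frame"] for n in("top","side")]);cv2.imwrite("pics/a.png",cv2.resize(im,(800,300))[...,::-1])
save(ps["top"],"top0.png")
for n,p in ps.items():
    C=cloud(p)
    E=np.array(p["extrinsics"]);print(n,"cam",np.round(-E[:3,:3].T@E[:3,3],3),p["fx"])
    for t in("base_tote","loaded_tote","empty_tote"):
        for r in cams.silhouettes(p,t)[:3]:
            m=r["mask"]&(p["depth"]>0);Q=C[m];k=abs(Q[:,2]-np.percentile(Q[:,2],95))<.008
            rect=cv2.minAreaRect(Q[k][:,:2].astype(np.float32)*1000)
            print(t,round(r["conf"],2),r["pixel"],np.percentile(Q[:,2],95).round(3),rect)
        for r in cams.pinpoint(p,t+"_mark")[:3]: print("  mark",round(r["conf"],2),r["pixel"],ray(p,r["pixel"],.08).round(3))
    for t in("box_file","film_can","date_stamp","loupe","mat"):
        r=cams.silhouettes(p,t)[:1]
        if r:
            Q=C[r[0]["mask"]&(p["depth"]>0)];print(t,round(r[0]["conf"],2),np.percentile(Q,3,axis=0).round(3),np.percentile(Q,97,axis=0).round(3))
s=bot.get_state();print(s["eef_pos"],s["tool_rot"],bot.grip_point_offset,s["t"])
E
```

```text
pics
top cam [0.347 0.037 1.12 ] 455.312483903995
base_tote 0.88 [442.3, 229.8] 0.086 ((467.83807373046875, -319.876220703125), (162.31314086914062, 200.09214782714844), 24.848480224609375)
base_tote 0.31 [327.7, 145.4] 0.048 ((693.3958740234375, -97.61908721923828), (39.78251266479492, 42.60504150390625), 86.71331024169922)
  mark 0.86 [390.8, 251.4] [ 0.429 -0.231  0.08 ]
loaded_tote 0.74 [140.8, 224.7] 0.083 ((487.8943176269531, 297.931396484375), (200.24978637695312, 162.0801239013672), 69.185791015625)
  mark 0.71 [197.2, 240.6] [0.455 0.21  0.08 ]
empty_tote 0.56 [292.4, 189.1] 0.082 ((579.956298828125, -5.3724822998046875), (162.7014923095703, 199.0650177001953), 39.425941467285156)
  mark 0.74 [320.5, 163.0] [ 0.638 -0.077  0.08 ]
box_file 0.61 [0.681 0.129 0.008] [0.779 0.278 0.154]
film_can 0.71 [ 0.666 -0.26   0.011] [ 0.78  -0.147  0.04 ]
date_stamp 0.95 [0.483 0.44  0.001] [0.532 0.489 0.085]
loupe 0.53 [ 0.674 -0.122  0.001] [ 0.715 -0.078  0.049]
mat 0.58 [ 0.354 -0.272 -0.   ] [ 0.497 -0.198  0.009]
side cam [ 0.327 -0.791  0.635] 439.331060998058
base_tote 0.91 [297.
[... 254 characters left out ...]
5, 162.5274658203125), 69.3606185913086)
  mark 0.58 [322.8, 180.7] [0.689 0.084 0.08 ]
  mark 0.56 [220.1, 171.6] [0.455 0.212 0.08 ]
empty_tote 0.45 [295.0, 309.2] 0.084 ((467.59661865234375, -319.9376220703125), (164.25552368164062, 200.64089965820312), 24.668819427490234)
  mark 0.79 [326.8, 219.7] [ 0.637 -0.074  0.08 ]
box_file 0.55 [0.68  0.124 0.012] [0.769 0.263 0.152]
film_can 0.72 [ 0.664 -0.269  0.003] [ 0.78  -0.153  0.037]
date_stamp 0.68 [ 0.416 -0.374  0.038] [ 0.519 -0.274  0.059]
loupe 0.59 [0.68  0.124 0.002] [0.775 0.274 0.152]
mat 0.7 [ 0.36  -0.433  0.001] [ 0.571 -0.269  0.005]
[0.14195808 0.50545372 0.23131678] [3.14156407e+00 9.12397863e-06 2.86775447e+00] 0.0187 1.2
```

View pics/a.png

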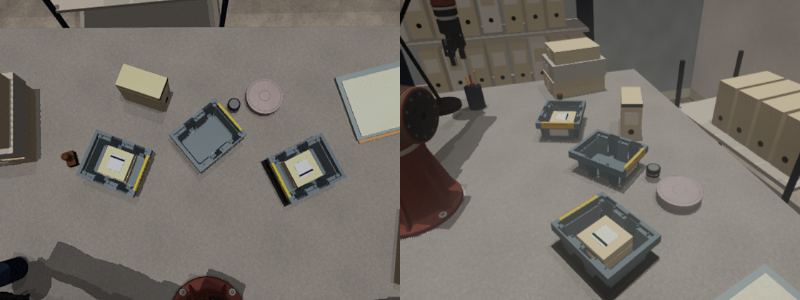

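The top view shows the base tote at right (445,230), the loaded one at left (141,225) and the empty one in the middle (292,189). The yellow bars are at (391,251), (197,241) and (320,163), and both views agree to about 2 mm. I'll grip the loaded tote by its plain end.

```bash
cat >> h.py <<'E'
def go(x,y,z,yaw):
    s=bot.get_state();p=np.array(s["eef_pos"]);a=s["tool_rot"][2]
    d=np.array([x,y,z])-p;c,n=np.cos(a),np.sin(a)
    t=-(np.degrees(yaw-a)+180)%360-180 if 0 else -((np.degrees(yaw-a)+180)%360-180)
    print("shift",np.round([100*(c*d[0]+n*d[1]),100*(n*d[0]-c*d[1]),-100*d[2]],2),"turn",round(t,2))
E
python3 - <<'E'
from h import *
go(.5211,.3849,.16,np.radians(159.2)); 
E
```

```text
shift [-39.76  -1.35   7.13] turn 5.11
```

>>> play_rows --steps '[[[-5,-0.2,0,1],[-10,-0.4,0,2],[-15,-0.6,0,3],[-20,-0.8,0,4],[-25,-1,0,5.1],[-30,-1.1,1,5.1],[-35,-1.2,3,5.1],[-39.8,-1.4,6,5.1]]]' --hand 3.0 --squeeze 100

```text
t: 2.0
eef_pos: [0.5149, 0.3869, 0.1778]
tool_rot: [3.139, 0.002, 2.778]
contact_force: [0.3, 0.7, -0.3]
finger_gap: 0.0302
grasp_force: 0.0
```

```bash
python3 - <<'E'
from h import *
go(.5211,.3849,.058,np.radians(159.2)); s=bot.get_state(); print(s["eef_pos"],s["finger_gap"],s["t"])
p=cams.get_image("top");save(p,"b.png")
C=cloud(p);r=cams.silhouettes(p,"loaded_tote")
for q in r[:1]:
    Q=C[q["mask"]&(p["depth"]>0)];print(np.percentile(Q[:,2],[5,50,95]))
E
```

```text
shift [-0.65  0.04 11.98] turn -0.02
[0.51487592 0.38685631 0.17775273] 0.0301759304622626 2.0
[0.00263471 0.05890304 0.08262803]
```

>>> play_rows --steps '[[[0,0,2,0],[0,0,5,0],[0,0,8,0],[0,0,10,0],[0,0,11,0],[0,0,11.3,0],[0,0,11.3,0],[0,0,11.3,0]]]'

```text
t: 2.9
eef_pos: [0.5126, 0.3879, 0.0656]
tool_rot: [3.14, 0.001, 2.779]
contact_force: [0.5, 0.7, 0.6]
finger_gap: 0.0298
grasp_force: 0.0
```

>>> play_rows --steps '[[[0,0,0,0],[0,0,0,0],[0,0,0,0],[0,0,0,0],[0,0,0,0]]]' --hand 0.6 --squeeze 100

```text
t: 3.4
eef_pos: [0.5125, 0.3878, 0.0657]
tool_rot: [3.14, 0.001, 2.779]
contact_force: [-1.4, -0.9, 6.7]
finger_gap: 0.0082
grasp_force: 98.1
```

The arm stopped about 9 mm off along the rim and 8 mm high, so I'll re-grip centred and deeper.

>>> play_rows --steps '[[[0,0,0,0],[0,0,0,0],[0,0,0,0],[-0.5,0,0,0],[-0.9,0,0,0],[-0.9,0,0.4,0],[-0.9,0,0.75,0],[-0.9,0,0.75,0]]]' --hand 3.0

```text
t: 4.2
eef_pos: [0.5198, 0.3839, 0.0559]
tool_rot: [-3.141, -0.001, 2.779]
contact_force: [-0.9, -0.2, -0.4]
finger_gap: 0.0298
grasp_force: 0.0
```

```bash
python3 - <<'E'
from h import *
go(.5211,.3849,.058,np.radians(159.2)); s=bot.get_state(); print(s["eef_pos"],s["finger_gap"],s["t"])
ps=[cams.get_image(n) for n in("top","side")]
cv2.imwrite("pics/c.png",np.hstack([cv2.resize(ps[0]["frame"][150:300,60:260],(400,300)),cv2.resize(ps[1]["frame"][90:240,130:330],(400,300))])[...,::-1])
E
```

```text
shift [-0.09  0.14 -0.21] turn 0.01
[0.51975818 0.38389098 0.05588841] 0.029806360862628497 4.2
```

View pics/c.png

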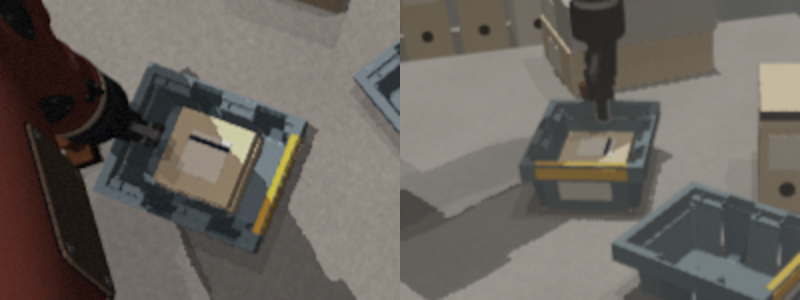

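The picture shows the fingers straddling the middle of the plain end rim, with the pile clear of them. I'll close and lift.

>>> play_rows --steps '[[[0,0.1,-0.3,0],[0,0.1,-0.3,0],[0,0.1,-0.3,0],[0,0.1,-0.3,0],[0,0.1,-0.3,0],[0,0.1,-0.3,0]]]' --hand 0.6 --squeeze 100

```text
t: 4.9
eef_pos: [0.5208, 0.3855, 0.0606]
tool_rot: [3.141, 0.0, 2.779]
contact_force: [-1.7, 0.5, 5.5]
finger_gap: 0.0087
grasp_force: 98.1
```

>>> play_rows --steps '[[[0,0,-0.4,0],[0,0,-1.2,0],[0,0,-2.4,0],[0,0,-4,0],[0,0,-6,0],[0,0,-8,0],[0,0,-9.5,0],[0,0,-10.5,0]]]'

```text
t: 5.7
eef_pos: [0.5212, 0.3855, 0.1669]
tool_rot: [3.14, 0.001, 2.779]
contact_force: [-0.4, 0.4, -4.4]
finger_gap: 0.0086
grasp_force: 97.7
```

>>> play_rows --steps '[[[0,0,-1,0],[0,0,-2,0],[0,0,-2.7,0],[0,0,-3,0],[0,0,-3,0],[0,0,-3,0]]]'

```text
t: 6.3
eef_pos: [0.5205, 0.385, 0.1943]
tool_rot: [-3.141, -0.001, 2.779]
contact_force: [-1.0, -0.7, -5.2]
finger_gap: 0.0088
grasp_force: 97.7
```

```bash
cat >> h.py <<'E'
def rimfit(p,t,zmin,zmax,idx=0):
    """plane and rectangle of a tote's rim top"""
    C=cloud(p);r=cams.silhouettes(p,t)
    if not r: print("none",t);return
    Q=C[r[idx]["mask"]&(p["depth"]>0)&(C[...,2]>zmin)&(C[...,2]<zmax)]
    if len(Q)<50: print("few");return
    Q=Q[Q[:,2]>np.percentile(Q[:,2],40)]
    for i in range(15):
        A=np.c_[Q[:,:2],np.ones(len(Q))];f=np.linalg.lstsq(A,Q[:,2],rcond=None)[0];e=Q[:,2]-A@f
        if i<14: 
            k=(e>-.006)&(e<.006) if i>4 else e>-.004-.01/(i+1)
            Q=Q[k]
    rect=cv2.minAreaRect(Q[:,:2].astype(np.float32)*1000)
    print(t,round(r[idx]["conf"],2),len(Q),"rect",rect,"slope",np.round(np.degrees(f[:2]),2),"rms",e.std().round(4),"z at centre",(np.r_[np.array(rect[0])/1000,1]@f).round(4))
E
python3 - <<'E'
from h import *
s=bot.get_state(); print(s["eef_pos"],s["tool_rot"])
for n in("top","side"):
    p=cams.get_image(n);rimfit(p,"loaded_tote",.14,.24)
    print([ (round(r["conf"],2),ray(p,r["pixel"],.21).round(4)) for r in cams.pinpoint(p,"loaded_tote_mark")])
    
E
```

```text
[0.52046032 0.38499368 0.19428787] [-3.14098326e+00 -5.24524831e-04  2.77874444e+00]
loaded_tote 0.83 1660 rect ((487.34033203125, 297.6077880859375), (199.6925811767578, 161.9703826904297), 69.18450927734375) slope [0.23 0.5 ] rms 0.0022 z at centre 0.213
[(0.77, array([0.4508, 0.2147, 0.21  ])), (0.69, array([ 0.4455, -0.2534,  0.21  ]))]
loaded_tote 0.58 816 rect ((486.6346130371094, 296.12091064453125), (206.49867248535156, 163.8067169189453), 69.02428436279297) slope [0.16 0.63] rms 0.0029 z at centre 0.2102
[]
```

The tote is held firmly with only about 0.6° of sag. I'll carry it towards the base.

>>> play_rows --steps '[[[-0.1,-0.5,0,0],[-0.3,-1.5,0,0],[-0.7,-3,0,0],[-1.1,-5,0,0],[-1.6,-7.5,0,0],[-2.2,-10.2,0,0],[-2.8,-13,0,0],[-3.5,-16,0,0]]]'

```text
t: 7.4
eef_pos: [0.4959, 0.2215, 0.1949]
tool_rot: [-3.142, 0.0, 2.779]
contact_force: [0.8, -0.9, -4.4]
finger_gap: 0.0091
grasp_force: 98.0
```

>>> play_rows --steps '[[[-0.7,-3,0,-1],[-1.3,-6,0,-3],[-2,-9,0,-6],[-2.6,-12,0,-10],[-3.3,-15,0,-14],[-3.9,-18,0,-18],[-4.6,-21,0,-22],[-5.2,-23.8,0,-26]]]'

```text
t: 8.2
eef_pos: [0.4596, -0.0194, 0.1949]
tool_rot: [-3.141, -0.0, -3.048]
contact_force: [-0.3, -0.6, -5.0]
finger_gap: 0.0081
grasp_force: 98.0
```

```bash
python3 - <<'E'
from h import *
go(.4285,-.2354,.195,np.radians(204.85)); s=bot.get_state(); print(s["eef_pos"],s["tool_rot"])
E
```

```text
shift [ 5.110e+00 -2.121e+01 -1.000e-02] turn -19.5
[ 0.45958537 -0.01943536  0.19493661] [-3.14149589e+00 -2.86964649e-05 -3.04828989e+00]
```

>>> play_rows --steps '[[[0.7,-3,0,-4],[1.4,-6,0,-8],[2.2,-9,0,-12],[2.9,-12,0,-15.5],[3.6,-15,0,-18],[4.2,-17.5,0,-19],[4.6,-19.2,0,-19.4],[4.9,-20.2,0,-19.5]]]'

```text
t: 9.0
eef_pos: [0.429, -0.2247, 0.1947]
tool_rot: [3.141, -0.001, -2.712]
contact_force: [0.4, -0.7, -5.7]
finger_gap: 0.0089
grasp_force: 98.0
```

>>> play_rows --steps '[[[0,0,0,0],[0,0,0,0],[0,0,0,0]]]'

```text
t: 9.3
eef_pos: [0.4302, -0.2225, 0.1948]
tool_rot: [3.141, 0.0, -2.71]
contact_force: [0.3, -0.5, -5.2]
finger_gap: 0.0086
grasp_force: 98.2
```

```bash
python3 - <<'E'
from h import *
go(.4285,-.2354,.195,np.radians(204.85)); s=bot.get_state(); print(s["eef_pos"],s["tool_rot"])
for n in("top","side"):
    p=cams.get_image(n);rimfit(p,"loaded_tote",.14,.24); save(p,"d%s.png"%n)
E
```

```text
shift [ 0.69 -1.1  -0.02] turn -0.09
[ 0.43018584 -0.22247009  0.19480162] [ 3.14105967e+00  1.00426262e-05 -2.70951716e+00]
loaded_tote 0.77 609 rect ((489.2668762207031, -237.5803985595703), (107.09810638427734, 211.34188842773438), 66.85875701904297) slope [-0.05  0.86] rms 0.0021 z at centre 0.2142
loaded_tote 0.75 3039 rect ((469.47625732421875, -308.2601013183594), (164.16680908203125, 199.94427490234375), 25.0272159576416) slope [-0.29  0.36] rms 0.0025 z at centre 0.2116
```

>>> play_rows --steps '[[[0.3,-0.5,0,0],[0.7,-1.1,0,-0.1],[0.7,-1.1,0.5,-0.1],[0.7,-1.1,1.5,-0.1],[0.7,-1.1,2.5,-0.1],[0.7,-1.1,3.5,-0.1],[0.7,-1.1,4.2,-0.1],[0.7,-1.1,4.5,-0.1]]]'

```text
t: 10.3
eef_pos: [0.4281, -0.2359, 0.1487]
tool_rot: [3.14, -0.001, -2.708]
contact_force: [0.2, -0.1, -5.7]
finger_gap: 0.0091
grasp_force: 98.1
```

```bash
python3 - <<'E'
from h import *
go(.4285,-.2354,.1336,np.radians(204.85)); s=bot.get_state(); print(s["eef_pos"],s["tool_rot"])
p=cams.get_image("side");rimfit(p,"loaded_tote",.10,.19)
cv2.imwrite("pics/e.png",cv2.resize(p["frame"][200:410,160:440],(800,600))[...,::-1])
E
```

```text
shift [-0.06  0.03  1.51] turn -0.03
[ 0.42808773 -0.23589198  0.1486916 ] [ 3.14020602e+00 -6.88218773e-04 -2.70841461e+00]
loaded_tote 0.72 2911 rect ((467.20684814453125, -321.4266357421875), (164.39581298828125, 200.37925720214844), 24.50873374938965) slope [-0.44  0.52] rms 0.0024 z at centre 0.1654
```

View pics/e.png

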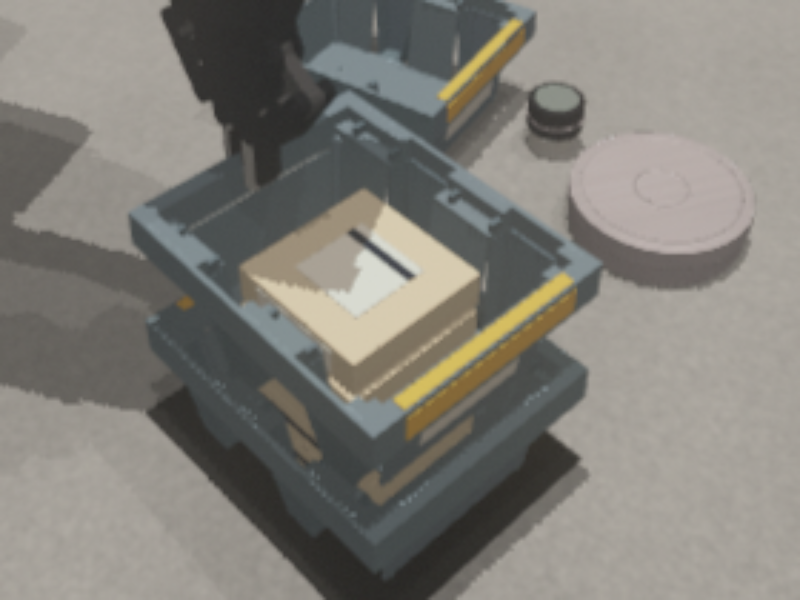

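The loaded tote hangs over the base with its yellow bar at the front right, above the base's plain end, and aligned to about 1 mm. I'll lower it slowly.

>>> play_rows --steps '[[[0,0.05,0.3,0],[0,0.05,0.6,0],[0,0.05,0.8,0],[0,0.05,0.9,0],[0,0.05,1.0,0],[0,0.05,1.1,0],[0,0.05,1.15,0]]]'

```text
t: 11.1
eef_pos: [0.4283, -0.2359, 0.1383]
tool_rot: [-3.142, 0.0, -2.709]
contact_force: [-0.7, 1.8, -4.6]
finger_gap: 0.0089
grasp_force: 98.1
```

>>> play_rows --steps '[[[0,0,0.1,0],[0,0,0.2,0],[0,0,0.3,0]]]'

```text
t: 11.4
eef_pos: [0.4284, -0.2359, 0.1353]
tool_rot: [-3.142, 0.0, -2.709]
contact_force: [-0.1, 0.8, -4.2]
finger_gap: 0.0086
grasp_force: 98.2
```

>>> play_rows --steps '[[[0,0,0.08,0],[0,0,0.16,0],[0,0,0.2,0],[0,0,0.2,0]]]'

```text
t: 11.8
eef_pos: [0.4284, -0.2359, 0.1336]
tool_rot: [-3.141, 0.0, -2.708]
contact_force: [-2.4, 3.7, 0.7]
finger_gap: 0.0085
grasp_force: 98.9
```

```bash
python3 - <<'E'
from h import *
p=cams.get_image("side");rimfit(p,"loaded_tote",.10,.19)
E
```

```text
loaded_tote 0.84 2843 rect ((467.6341247558594, -321.3056640625), (164.02072143554688, 200.5724334716797), 24.727375030517578) slope [ 0.   -0.32] rms 0.0024 z at centre 0.1517
```

Contact came at the expected height, so I'll ease the grip and open.

>>> play_rows --steps '[[[0,0,0.03,0],[0,0,0.03,0],[0,0,0.03,0]]]' --squeeze 20

```text
t: 12.2
eef_pos: [0.4284, -0.2358, 0.1335]
tool_rot: [-3.141, 0.0, -2.708]
contact_force: [-2.4, 4.5, 5.3]
finger_gap: 0.0086
grasp_force: 99.8
```

>>> play_rows --steps '[[[0,0,0,0],[0,0,0,0],[0,0,0,0],[0,0,0,0]]]' --hand 3.0

```text
t: 12.6
eef_pos: [0.4285, -0.2361, 0.133]
tool_rot: [-3.141, 0.0, -2.709]
contact_force: [-0.6, 0.3, -0.9]
finger_gap: 0.0299
grasp_force: 0.0
```

>>> play_rows --steps '[[[0,0,-1,0],[0,0,-3,0],[0,0,-6,0],[0,0,-10,0],[0,0,-13,0],[0,0,-15,0]]]'

```text
t: 13.2
eef_pos: [0.4289, -0.2363, 0.2862]
tool_rot: [-3.139, 0.002, -2.708]
contact_force: [0.3, 0.4, -0.5]
finger_gap: 0.0302
grasp_force: 0.0
```

```bash
python3 - <<'E'
from h import *
for n in("top","side"):
    p=cams.get_image(n);rimfit(p,"loaded_tote",.12,.19);rimfit(p,"base_tote",.05,.10)
    if n=="top": rimfit(p,"empty_tote",.05,.10)
    C=cloud(p);r=cams.silhouettes(p,"film1")
    print([(x["conf"],np.median(C[x["mask"]],0).round(3)) for x in r[:3]])
go(.523,.066,.25,np.radians(39.4))
E
```

```text
loaded_tote 0.89 1021 rect ((467.91961669921875, -319.8448486328125), (160.3934783935547, 198.8674774169922), 25.26186180114746) slope [-0.02 -0.05] rms 0.0022 z at centre 0.1534
base_tote 0.74 313 rect ((429.6737060546875, -234.868408203125), (159.3692626953125, 13.834620475769043), 24.065763473510742) slope [-0.36  1.25] rms 0.0015 z at centre 0.0846
empty_tote 0.75 1233 rect ((579.921630859375, -5.25640869140625), (162.81161499023438, 198.54005432128906), 39.36238479614258) slope [-0.08 -0.08] rms 0.0022 z at centre 0.0808
[(0.94, array([ 0.485, -0.29 ,  0.128])), (0.65, array([ 0.428, -0.233,  0.004])), (0.55, array([ 0.473, -0.267,  0.089]))]
loaded_tote 0.9 3133 rect ((467.545166015625, -320.850830078125), (163.92274475097656, 201.38157653808594), 24.811174392700195) slope [ 0.04 -0.16] rms 0.0023 z at centre 0.152
base_tote 0.9 1784 rect ((467.80401611328125, -320.3650207519531), (164.1549530029297, 200.0677490234375), 24.662612915039062) slope [0.13 0.02] rms 0.002 z at centre 0.0824
[(0.81, array([ 0.482, -0.366,  0.099])), (0.57, array([ 0.465, -0.331,  0.127]))]
shift [-21.29  23.39   3.22] turn 165.41
```

The loaded tote is seated: rim at 0.153, level, within about 1 mm. Next is the empty one, also gripped by its plain end.

>>> play_rows --steps '[[[-2,2.2,0,8],[-5,5.5,0,16],[-8,8.8,0,24],[-11,12.1,0,32],[-14,15.4,0,40],[-17,18.7,0,48],[-19.5,21.5,0,56],[-21,23,0,64]]]'

```text
t: 14.45
eef_pos: [0.5225, 0.0638, 0.2824]
tool_rot: [-3.141, -0.001, 2.487]
contact_force: [0.7, -0.9, 0.4]
finger_gap: 0.0302
grasp_force: 0.0
```

>>> play_rows --steps '[[[0,0,0,8],[0,0,0,16],[0,0,0,24],[0,0,0,32],[0,0,0,40],[0,0,0,48],[0,0,0,56],[0,0,0,64]]]'

```text
t: 15.25
eef_pos: [0.5222, 0.061, 0.2824]
tool_rot: [-3.14, 0.0, 1.368]
contact_force: [0.3, -0.8, -0.9]
finger_gap: 0.0301
grasp_force: 0.0
```

>>> play_rows --steps '[[[0,0,0,8],[0,0,0,16],[0,0,0,24],[0,0,0,31],[0,0,0,36],[0,0,0,37],[0,0,0,37]]]'

```text
t: 15.95
eef_pos: [0.5223, 0.061, 0.2826]
tool_rot: [-3.141, 0.001, 0.729]
contact_force: [0.3, 0.1, -0.2]
finger_gap: 0.0302
grasp_force: 0.0
```

```bash
python3 - <<'E'
from h import *
go(.5206,.0669,.059,np.radians(39.4)); s=bot.get_state(); print(s["eef_pos"],s["tool_rot"])
E
```

```text
shift [ 0.27 -0.55 22.36] turn 2.38
[0.52227183 0.06098098 0.28264042] [-3.14114297e+00  5.01789767e-04  7.29277116e-01]
```

>>> play_rows --steps '[[[0.3,-0.55,0,2.4],[0.3,-0.55,4,2.4],[0.3,-0.55,8,2.4],[0.3,-0.55,12,2.4],[0.3,-0.55,16,2.4],[0.3,-0.55,18,2.4],[0.3,-0.55,19,2.4],[0.3,-0.55,19,2.4]]]'

```text
t: 16.75
eef_pos: [0.5203, 0.0671, 0.0921]
tool_rot: [-3.14, 0.002, 0.687]
contact_force: [-0.0, 0.1, 0.2]
finger_gap: 0.0299
grasp_force: 0.0
```

```bash
python3 - <<'E'
from h import *
go(.5206,.0669,.059,np.radians(39.4)); s=bot.get_state(); print(s["eef_pos"],s["tool_rot"])
p=cams.get_image("side")
cv2.imwrite("pics/f.png",cv2.resize(p["frame"][100:280,200:400],(600,540))[...,::-1])
E
```

```text
shift [0.01 0.03 3.31] turn -0.04
[0.52031814 0.06710514 0.09211931] [-3.14029471e+00  1.50199709e-03  6.86950352e-01]
```

View pics/f.png

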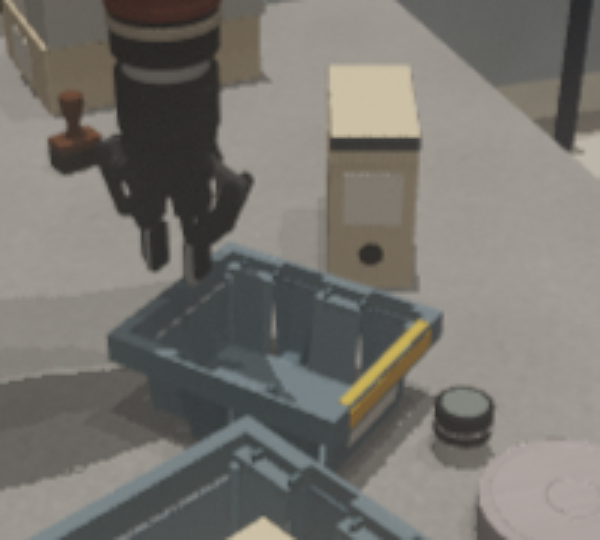

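The picture shows the fingers above and astride the plain end rim of the empty tote, near (170,275) in the crop. I'll descend, close and lift.

>>> play_rows --steps '[[[0,0,1.5,0],[0,0,2.7,0],[0,0,3.2,0],[0,0,3.2,0],[0,0,3.2,0]]]'

```text
t: 17.3
eef_pos: [0.5213, 0.0671, 0.0615]
tool_rot: [3.141, -0.0, 0.686]
contact_force: [0.3, -0.2, -0.5]
finger_gap: 0.03
grasp_force: 0.0
```

>>> play_rows --steps '[[[0,0,0,0],[0,0,0,0],[0,0,0,0],[0,0,0,0],[0,0,0,0]]]' --hand 0.6 --squeeze 100

```text
t: 17.8
eef_pos: [0.5214, 0.0672, 0.0618]
tool_rot: [3.141, -0.001, 0.686]
contact_force: [-1.8, 0.1, 5.2]
finger_gap: 0.0084
grasp_force: 97.9
```

>>> play_rows --steps '[[[0,0,-0.4,0],[0,0,-1.2,0],[0,0,-3,0],[0,0,-5.5,0],[0,0,-8.5,0],[0,0,-11.5,0],[0,0,-14,0],[0,0,-16,0]]]'

```text
t: 18.6
eef_pos: [0.5211, 0.0671, 0.2232]
tool_rot: [3.141, -0.001, 0.686]
contact_force: [0.1, 0.1, -2.6]
finger_gap: 0.0082
grasp_force: 97.9
```

>>> play_rows --steps '[[[0,0,-1.5,0],[0,0,-3,0],[0,0,-4,0],[0,0,-4,0],[0,0,-4,0]]]'

```text
t: 19.1
eef_pos: [0.5208, 0.0671, 0.2607]
tool_rot: [-3.141, 0.0, 0.686]
contact_force: [-0.3, 0.2, -3.4]
finger_gap: 0.0087
grasp_force: 97.9
```

```bash
python3 - <<'E'
from h import *
s=bot.get_state(); print(s["eef_pos"],s["tool_rot"])
for n in("top","side"):
    p=cams.get_image(n);rimfit(p,"empty_tote",.18,.32)
go(.5071,-.4050,.26,np.radians(204.85))
E
```

```text
[0.5207762  0.06713453 0.26067345] [-3.14130426e+00  3.02339507e-04  6.85780073e-01]
empty_tote 0.94 861 rect ((594.6256713867188, -25.260650634765625), (161.8447265625, 150.25613403320312), 39.35141372680664) slope [-0.13  0.06] rms 0.0019 z at centre 0.2787
empty_tote 0.56 1500 rect ((579.044677734375, -7.57330322265625), (165.60328674316406, 200.11605834960938), 39.31008529663086) slope [-0.29  0.06] rms 0.0029 z at centre 0.2754
shift [-3.094e+01  3.568e+01  3.000e-02] turn -165.56
```

>>> play_rows --steps '[[[-0.3,0.4,0,-2],[-1,1.2,0,-6],[-2,2.4,0,-12],[-3.5,4.1,0,-20],[-5,5.8,0,-28],[-6.6,7.7,0,-36],[-8.2,9.5,0,-44],[-9.8,11.4,0,-52]]]'

```text
t: 20.1
eef_pos: [0.5169, -0.0841, 0.2605]
tool_rot: [-3.141, -0.0, 1.599]
contact_force: [-0.9, 0.3, -1.8]
finger_gap: 0.0085
grasp_force: 97.9
```

>>> play_rows --steps '[[[-2.1,-0.1,0,-7],[-4.2,-0.2,0,-14],[-6.3,-0.3,0,-21],[-8.4,-0.4,0,-28],[-10.5,-0.6,0,-35],[-12.7,-0.7,0,-42],[-14.9,-0.8,0,-49],[-17,-0.9,0,-56]]]'

```text
t: 20.9
eef_pos: [0.5119, -0.2544, 0.2605]
tool_rot: [-3.141, -0.001, 2.576]
contact_force: [-0.1, 0.1, -3.0]
finger_gap: 0.0088
grasp_force: 97.9
```

```bash
python3 - <<'E'
from h import *
s=bot.get_state(); print(s["eef_pos"],s["tool_rot"])
go(.507,-.4050,.26,np.radians(204.85))
E
```

```text
[ 0.51185579 -0.25440562  0.26047905] [-3.14100432e+00 -6.62116281e-04  2.57561092e+00]
shift [ -7.67 -12.97   0.05] turn -57.28
```

>>> play_rows --steps '[[[-1.2,-2,0,-8],[-2.4,-4,0,-16],[-3.6,-6,0,-24],[-4.8,-8,0,-32],[-5.9,-9.9,0,-40],[-6.8,-11.5,0,-48],[-7.4,-12.5,0,-54],[-7.7,-13,0,-57.3]]]'

```text
t: 21.7
eef_pos: [0.5063, -0.4057, 0.2601]
tool_rot: [3.141, -0.001, -2.709]
contact_force: [0.5, -0.4, -3.4]
finger_gap: 0.0083
grasp_force: 98.0
```

>>> play_rows --steps '[[[0,0,0,0],[0,0,0,0],[0,0,0,0]]]'

```text
t: 22.0
eef_pos: [0.5068, -0.4039, 0.2609]
tool_rot: [3.141, -0.0, -2.713]
contact_force: [-0.2, 0.3, -1.7]
finger_gap: 0.0085
grasp_force: 98.0
```

```bash
python3 - <<'E'
from h import *
s=bot.get_state(); print(s["eef_pos"],s["tool_rot"])
go(.507,-.4050,.204,np.radians(204.85))
for n in("top","side"):
    p=cams.get_image(n);rimfit(p,"empty_tote",.2,.32)
cv2.imwrite("pics/g.png",cv2.resize(p["frame"][170:380,160:440],(600,450))[...,::-1])
E
```

```text
[ 0.50678985 -0.40388039  0.26087468] [ 3.14133776e+00 -1.23038880e-04 -2.71342531e+00]
shift [ 0.03 -0.11  5.69] turn -0.32
empty_tote 0.87 2039 rect ((470.58441162109375, -318.15362548828125), (162.195068359375, 201.8062286376953), 24.50518798828125) slope [ 0.19 -0.26] rms 0.0021 z at centre 0.2789
empty_tote 0.64 2321 rect ((472.1981201171875, -324.2629699707031), (162.52474975585938, 210.91653442382812), 24.4040470123291) slope [ 0.15 -0.49] rms 0.0024 z at centre 0.2772
```

View pics/g.png

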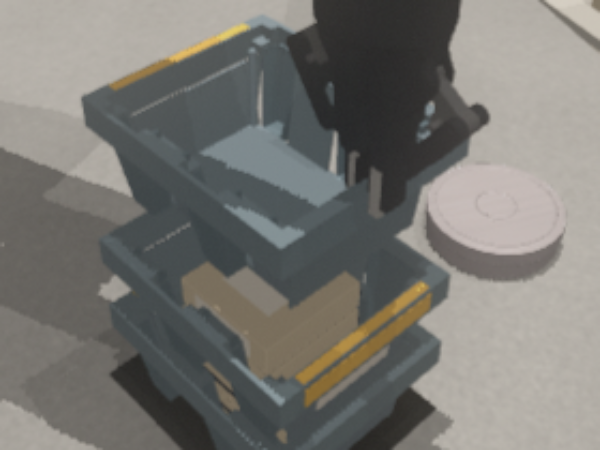

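The empty tote hangs over the tower with its yellow bar at the back left (180,55), over the plain end of the loaded one. I'll lower it partway and check again.

>>> play_rows --steps '[[[0,-0.1,0.5,-0.3],[0,-0.1,1.3,-0.3],[0,-0.1,2.1,-0.3],[0,-0.1,2.9,-0.3],[0,-0.1,3.6,-0.3],[0,-0.1,4.1,-0.3],[0,-0.1,4.3,-0.3],[0,-0.1,4.3,-0.3]]]'

```text
t: 23.0
eef_pos: [0.5071, -0.4052, 0.2177]
tool_rot: [3.141, -0.0, -2.707]
contact_force: [0.3, -0.0, -2.9]
finger_gap: 0.0089
grasp_force: 97.9
```

```bash
python3 - <<'E'
from h import *
s=bot.get_state(); print(s["eef_pos"],s["tool_rot"])
go(.507,-.4050,.2048,np.radians(204.85))
th=np.radians(114.85);ux=np.array([np.cos(th),np.sin(th)]);uy=np.array([-ux[1],ux[0]])
for n in("top","side"):
    p=cams.get_image(n);rimfit(p,"empty_tote",.2,.26)
    C=cloud(p);Q=C[cams.silhouettes(p,"empty_tote")[0]["mask"]&(p["depth"]>0)]
    Q=Q[abs(Q[:,2]-.236)<.012]
    l=(Q[:,:2]-[.4678,-.3203])@np.c_[ux,uy]*1000
    for lo in (-60,-20,20,60):
        k=(l[:,0]>lo)&(l[:,0]<lo+30); 
        if k.sum()>10: print(n,lo,"y edges",np.percentile(l[k,1],[1,99]).round(1))
    for lo in (-60,-20,20):
        k=(l[:,1]>lo)&(l[:,1]<lo+40)
        if k.sum()>10: print(n,lo,"x edges",np.percentile(l[k,0],[1,99]).round(1))
    print([((ray(p,r["pixel"],.236)[:2]-[.4678,-.3203])@np.c_[ux,uy]*1000).round(1) for r in cams.pinpoint(p,"empty_tote_mark")[:3]])
E
```

```text
[ 0.50705736 -0.40517357  0.21773263] [ 3.14120121e+00 -1.25684715e-04 -2.70720184e+00]
shift [-0.    0.02  1.29] turn 0.04
empty_tote 0.85 1531 rect ((470.0958251953125, -318.919677734375), (162.08401489257812, 200.90945434570312), 24.733991622924805) slope [ 0.13 -0.19] rms 0.0022 z at centre 0.2358
top -60 y edges [-83.3  78.1]
top -20 y edges [-83.5  78.4]
top 20 y edges [-83.4  77.4]
top 60 y edges [-83.4  75.6]
top -60 x edges [-99.2  99.8]
top -20 x edges [-97.6  98.7]
top 20 x edges [-99.   38.3]
[array([97.3, -5.9])]
empty_tote 0.87 2316 rect ((471.8931884765625, -325.3499755859375), (163.4896240234375, 211.4727783203125), 24.36385726928711) slope [ 0.31 -0.49] rms 0.0024 z at centre 0.2348
side -60 y edges [57.3 79.1]
side -20 y edges [56.8 79.3]
side 20 y edges [57.4 79.2]
side 60 y edges [-81.8  78.9]
side -60 x edges [-91.2  98.2]
side -20 x edges [-109.8   98. ]
side 20 x edges [-100.    97.4]
[array([98.3, -1.3])]
```

Both views put the tote about 2 mm off along the rim, so I'll correct that and seat it.

>>> play_rows --steps '[[[0.1,0,0,0],[0.2,0,0.3,0],[0.2,0,0.6,0],[0.2,0,0.8,0],[0.2,0,0.9,0],[0.2,0,1.0,0],[0.2,0,1.1,0],[0.2,0,1.15,0]]]'

```text
t: 24.2
eef_pos: [0.5053, -0.4061, 0.2064]
tool_rot: [3.142, -0.0, -2.707]
contact_force: [0.3, 0.2, -3.2]
finger_gap: 0.0089
grasp_force: 98.0
```

>>> play_rows --steps '[[[0,0,0.1,0],[0,0,0.2,0],[0,0,0.2,0]]]'

```text
t: 24.5
eef_pos: [0.5055, -0.4063, 0.2049]
tool_rot: [-3.141, 0.0, -2.707]
contact_force: [-0.2, -0.6, -0.4]
finger_gap: 0.0087
grasp_force: 98.3
```

>>> play_rows --steps '[[[0,0,0.05,0],[0,0,0.1,0],[0,0,0.1,0]]]' --squeeze 20

```text
t: 24.8
eef_pos: [0.5057, -0.4067, 0.2045]
tool_rot: [-3.14, 0.0, -2.707]
contact_force: [1.1, -3.0, 5.5]
finger_gap: 0.0085
grasp_force: 99.2
```

>>> play_rows --steps '[[[0,0,0,0],[0,0,0,0],[0,0,0,0],[0,0,0,0]]]' --hand 3.0

```text
t: 25.2
eef_pos: [0.5052, -0.4059, 0.2033]
tool_rot: [3.141, -0.0, -2.707]
contact_force: [0.1, -0.2, -0.4]
finger_gap: 0.03
grasp_force: 0.0
```

>>> play_rows --steps '[[[0,0,-1,0],[0,0,-3,0],[0,0,-6,0],[0,0,-10,0],[0,0,-13,0],[0,0,-15,0]]]'

```text
t: 25.8
eef_pos: [0.5056, -0.4063, 0.357]
tool_rot: [-3.138, 0.001, -2.707]
contact_force: [-0.5, -0.2, -0.2]
finger_gap: 0.0301
grasp_force: 0.0
```

>>> play_rows --steps '[[[0,3,0,0],[0,7,0,0],[0,12,0,0],[0,17,0,0],[0,22,0,0],[0,27,0,0],[0,30,0,0],[0,30,0,0]]]'

```text
t: 26.6
eef_pos: [0.3775, -0.1312, 0.355]
tool_rot: [-3.141, 0.001, -2.705]
contact_force: [-0.6, -0.5, -0.1]
finger_gap: 0.0297
grasp_force: 0.0
```

```bash
python3 - <<'E'
from h import *
s=bot.get_state(); print(s["eef_pos"],s["t"])
p=cams.get_image("top");rimfit(p,"empty_tote",.2,.26)
p=cams.get_image("side");rimfit(p,"empty_tote",.2,.26);rimfit(p,"loaded_tote",.12,.18);rimfit(p,"base_tote",.05,.1)
cv2.imwrite("pics/i.png",cv2.resize(p["frame"][170:380,160:440],(800,600))[...,::-1])
E
```

```text
[ 0.37753904 -0.13115469  0.35503025] 26.6
empty_tote 0.78 207 rect ((494.2037353515625, -235.2904815673828), (43.90163803100586, 65.42091369628906), 24.862546920776367) slope [-0.02 -0.11] rms 0.0016 z at centre 0.2241
few
loaded_tote 0.82 1927 rect ((467.480224609375, -321.94818115234375), (163.1997528076172, 199.5924835205078), 24.758651733398438) slope [0.31 0.21] rms 0.0022 z at centre 0.1525
base_tote 0.81 1732 rect ((468.0558166503906, -320.9032287597656), (164.25454711914062, 199.25210571289062), 24.930458068847656) slope [ 0.19 -0.09] rms 0.0021 z at centre 0.0822
```

View pics/i.png

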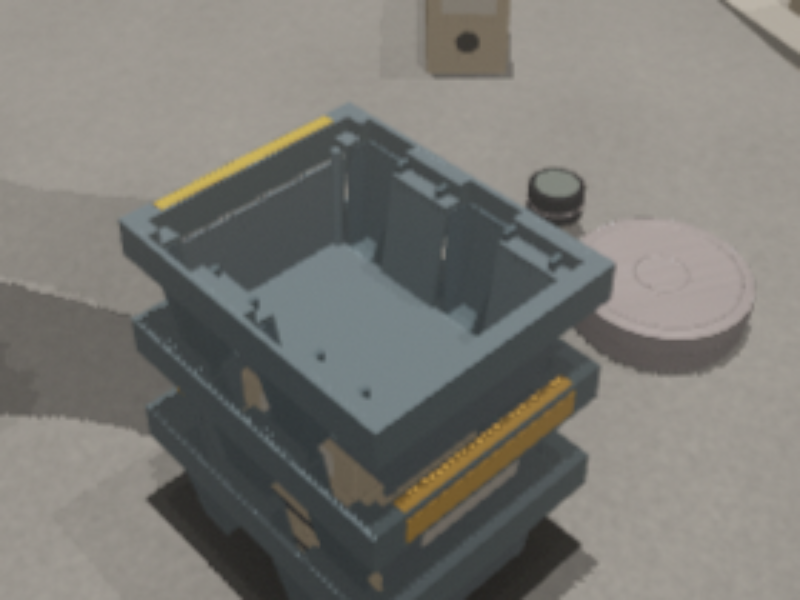

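The tower looks straight, with the yellow bars alternating (back left at the top, front right in the middle). One last check of the top rim's height and tilt.

```bash
python3 - <<'E'
from h import *
for n in("side","top"):
    p=cams.get_image(n);C=cloud(p)
    k=(p["depth"]>0)&(C[...,2]>.212)&(C[...,2]<.25)&(np.hypot(C[...,0]-.468,C[...,1]+.32)<.14)
    Q=C[k];print(n,len(Q))
    for i in range(8):
        A=np.c_[Q[:,:2]-[.468,-.32],np.ones(len(Q))];f=np.linalg.lstsq(A,Q[:,2],rcond=None)[0];e=Q[:,2]-A@f;Q=Q[abs(e-(.002 if i<4 else 0))<.006]
    print(f.round(4),len(Q),cv2.minAreaRect(Q[:,:2].astype(np.float32)*1000))
E
```

```text
side 4431
[ 2.000e-04 -1.100e-03  2.226e-01] 2916 ((468.2802734375, -320.58551025390625), (164.0206756591797, 200.5490264892578), 24.91543960571289)
top 291
[-0.0115 -0.0022  0.2246] 224 ((496.1552429199219, -239.44044494628906), (43.879600524902344, 76.24017333984375), 24.766969680786133)
```

The top rim is at 0.223 (expected 0.223), level and centred to within 1 mm.

```bash
python3 -c "
from cell import job
print(job.job_done())"
```

```text
the job is handed in; nothing more can be done
None
```

The three totes are stacked on the mat in one straight, level tower, turned alternately, with rims at 0.08, 0.15 and 0.22 m and centres within about 1.5 mm. I've handed the job in at about 27 s; no verdict came back.

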